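# Slide the shell case home behind the brass drop catch

## Robot

A 6-joint arm with a two-finger parallel gripper is mounted at the origin on the work surface. World frame = base frame: x ahead of the robot, y to its left, z up, the work surface at z = 0. Lengths are in m, angles in rad, forces in N, time in s.
With the tool pointing down it reaches from about 0.375 to 0.9 m from the base axis. Payload 3.1 kg.
Tool frame: the origin (TCP) lies midway between the tips of the shut fingers; the grasp point (between the pads) lies 19 mm behind it; z points along the fingers, y is the direction in which the jaws open and shut (so a half turn about z gives the same grasp; the last joint's range is limited). The gripper opens to 85 mm and grips with 20 to 120 N. Pads are 22 mm wide; open, the fingers measure 114 mm over their backs; the gripper's body (76 mm by 85 mm) begins 54 mm behind the grasp point. The pads swing forward as they close: fully open they stand 13 mm farther back than shut.
Start: joints at [-1.371, 0.527, 1.433, -0, 1.181, -0.178], TCP at [0.231, -0.581, 0.206] pointing down, gripper open.
Joint ranges: [-3.08, 3.08], [-0.75, 2.2], [0.22, 2.44], [-1.43, 4.57], [0, 2.65], [-2.85, 2.85]. Speed limits (rad/s): [2.79, 2.79, 3.14, 3.14, 3.14, 3.14].

## Interface

Orientations are given as a unit quaternion [x, y, z, w].
In Python, from station import manip gives the robot as it stands.
- The arm moves only by the tool servo_tool, never from a script. Its argument "motion" is a list of rows, each a list of 7 numbers: the shift along the tool's x, y, z in mm, then the turn, a rotation vector about the tool's x, y, z in rad, then the opening, from -1 (shut) to 1 (fully open), so that 0 is half open. In form: [[x, y, z, rx, ry, rz, hand], ...]. A call has 1 to 12 rows; each row shifts and turns the pose as measured when the row begins, along the tool's axes as they then stand; what a row does not reach is not made up. A row lasts 1/12 s, in which the tool goes at most 41.7 mm and 7.16 degrees, less where a joint would pass 70% of its speed; a pose out of reach is approached as far as the arm can. A call with a gripper value outside its range is refused whole. The fingers move at their own pace and stop on an object; "grip_force" is the grip in N (left out, the last holds). Time passes only in rows, so rows that do not move let the fingers close. It gives the time, the measured TCP pose, the force and the opening at its end, in the units of the state.
- manip.sense(): the state, without advancing time (a new reading comes with each control period).
- manip.snapshot(name): name is "scene" or "top" or "wrist"; returns a dict with "frame" (420x560x3 uint8, red, green, blue), "mtx" (3x3 intrinsics, pixels), "world_from_camera" (4x4, takes a point from camera to world coordinates). Camera axes: x right, y up, looking along -z (the intrinsics and any distortion apply to the point x, -y, -z); pixel columns grow to the right and rows downward; lengths in m; the calibration is good to about 2 mm. The wrist camera is an equidistant fisheye: a pixel r from the principal point sees the ray r / f radians off the axis. A picture is of the moment at which its call begins. There is no depth.
- manip.sign_off(): hands the job in, once; it reports no verdict.
The state is a dict: "t": time; "q": joint angles; "qd": joint speeds; "tau": joint torques, N m; "tcp_pos": TCP position; "tool_rot": TCP orientation; "force": force on the tool from outside, world axes, zero at the start; "ft_torque": the same for the moment, N m; "finger_gap": opening from 0.0 (shut) to 1.0 (fully open).
Only numpy, scipy, OpenCV 4.12 (cv2) and the standard library are available. Lean on these libraries where they do the work, as an engineer would, in place of code of your own. Each camera call takes 0.05 s, during which the arm holds its last target.

## Task

Slide the blue shell case, nose first and flat on the table, into the wooden cradle so that its own edge lifts the brass catch, and press it gently against the sprung buffer until the catch drops fully down behind it; then let go. Do not touch the cradle or its catch with the gripper, do not ram the case against them, and leave the mug, the remote control and the telephone where they are.

Things in the scene. Friction and masses are not known exactly. Their poses are not given: they have to be found in the camera images.
- case: Loose shell display case, a blue box with clear lid, 100 mm along x, 110 mm along y, 34 mm high, 0.25 to 0.5 kg. Origin: centre of its underside. Its +x end is the nose that goes in first; it starts roughly towards the cradle.
- handle (a point): Middle of the light wooden handle on the centre of the case's lid, 55 mm above the case's underside. The handle is 44 mm along the case's x, 18 mm along its y (grip across this) and stands from 34 to 76 mm above the underside.
- cradle: Fixed dark wooden cradle without a floor: the case slides in on the table top. Origin: on the table, at the centre of the fully home case when the end stop is at mid setting (s = 0). +x is the direction of sliding in. Two side rails, 20 mm high, 114 mm apart inside (2 mm free each side of the case), from x = -90 to +112 mm.
- mouth (a point): Middle of the cradle's flared mouth, on the table at cradle x = -118 mm, where it is about 128 mm wide; it narrows to 114 mm at x = -90 mm.
- stop (a point): Fixed mark on the cradle at x = +46 mm, 16 mm up: the sprung buffer's relaxed face at s = 0. Buffer, pale end stop and brass catch are one unit whose setting s, up to 12 mm either way along x, is not measured and stays put: feel for it. The buffer pushes back 2 N plus 1.2 N per mm and is solid after 7 mm (10.4 N). Sliding friction of the case adds 1 to 5 N. Over 30 N is ramming.
- teeth (a point): Fixed mark on the cradle at x = -50 mm, 22 mm up: lower edge of the catch teeth's upright hook face at s = 0 (really at x = s - 50 mm). Ahead of its 5 mm thickness a ramp rises to 40 mm height at x = s - 79 mm; teeth start 42 mm either side of the centre line. They fall behind the case once the buffer is pressed in over 4 to 5 mm (about 7.5 N on it); the released case then rests against them.
- catch (a joint): Brass gravity catch: two arms outside the rails, hinged behind the end stop, a tooth at each near end. Radians: 0 fully down, positive raised. Falls by its own weight (0.16 kg). The nose meets the ramp when the case's centre is near x = s - 121 mm and lifts it 12 mm (about 0.09 rad) with 2 to 4 N; it rides on the lid until the rear edge has passed, then drops to 0.
- mug: Blue mug, 76 mm wide, 85 mm high, loose bystander; origin at the centre of its underside.
- remote: Black remote control, 50 x 170 x 20 mm, loose bystander; origin at the centre of its underside.
- phone: White desk telephone, 170 x 190 mm, 59 mm high, loose bystander; origin at the centre of its underside.

How it is judged:
By the outcome, as a careful person would: the job done as asked, in the order asked, and still so for the second after the job is handed in, with the robot touching nothing.
It also fails if it takes over 67 s, if anything falls off the work surface, if the arm or the gripper's body presses on something with over 40 N, if the wrist force passes 120 N, or if a joint passes its speed limit or range.

## Working session

There is one attempt and no reset: what is moved stays moved. The work goes in short steps, Python scripts to look and compute and a tool call to move; the robot and the scene stay as the last step left them, time stands still between calls to the robot, and variables do not carry over. Pictures are saved under pics/ and viewed, and the job is handed in when it is done.

Besides the shell and the picture viewer there is one more tool, called after ">>>" by a JSON object that holds its "method" and its "body". servo_tool: Moves the arm, as the interface text tells. Its arguments: {"type":"object","properties":{"motion":{"type":"array"},"grip_force":{"type":"number"}},"required":["motion"]}

```bash
mkdir -p pics; ls; python3 - <<'E'
from station import manip
import cv2
print(manip.sense())
for n in ["scene","top","wrist"]:
    s=manip.snapshot(n); cv2.imwrite(f"pics/{n}0.png",s["frame"][:,:,::-1]); print(n,s["mtx"].tolist(),s["world_from_camera"].round(4).tolist(),[k for k in s])
E
```

```text
pics
{'t': 0.0, 'q': array([-1.37148954e+00,  5.28451461e-01,  1.43387452e+00,  1.87459107e-05,
        1.18139398e+00, -1.78506879e-01]), 'qd': array([ 0.00084858, -0.00069349,  0.00067467, -0.00087123,  0.00075285,
        0.00208978]), 'tau': array([ 7.71147261e-04, -4.42341328e+01, -1.78023344e+01, -2.12710752e-04,
        8.49362084e-03,  5.07472731e-07]), 'tcp_pos': array([ 0.23043344, -0.58016199,  0.20515154]), 'tool_rot': array([ 9.82210216e-01,  1.87781680e-01, -2.39476311e-06, -1.06368748e-03]), 'force': array([-0.24861169, -0.1530098 ,  0.01379108]), 'ft_torque': array([-0.01178715, -0.00183703,  0.00976069]), 'finger_gap': 0.9979737032634861}
scene [[521.0489647995369, 0.0, 284.9091084839018], [0.0, 521.0489647995369, 215.14195816782086], [0.0, 0.0, 1.0]] [[-0.0478, -0.6112, 0.79, 1.5893], [0.9986, -0.0463, 0.0246, 0.1559], [0.0216, 0.7901, 0.6126, 0.7978], [0.0, 0.0, 0.0, 1.0]] ['frame', 'mtx', 'world_from_camera']
top [[462.52997561383705, 0.0, 277.2707985756536], [0.0, 462.52997561383705, 209.71552199290514], [0.0, 0.0, 1.0]] [[-0.0247, 0.9975, -0.0669, 0.5582], [-0.9996, -0.0257, -0.0141, 0.1275], [-0.0158, 0.0665, 0.9977, 1.1796], [0.0, 0.0, 0.0, 1.0]] ['frame', 'mtx', 'world_from_camera']
wrist [[325.19226210127806, 0.0, 277.80973561925566], [0.0, 325.19226210127806, 211.73449746702997], [0.0, 0.0, 1.0]] [[0.3693, 0.8972, 0.2422, 0.2911], [-0.9293, 0.3572, 0.0938, -0.5561], [-0.0023, -0.2597, 0.9657, 0.3736], [0.0, 0.0, 0.0, 1.0]] ['frame', 'mtx', 'world_from_camera']
```

View pics/top0.png

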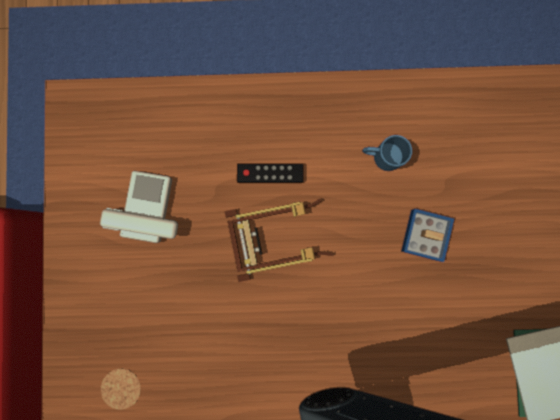

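View pics/scene0.png

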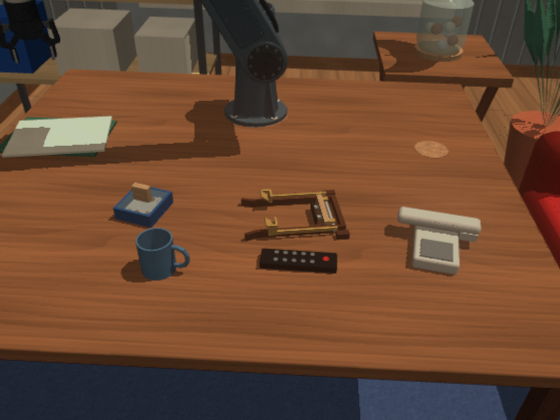

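```bash
python3 -c "
import cv2
a=cv2.imread('pics/top0.png')
print(a.shape)
"
```

```text
(420, 560, 3)
```

The top view shows the case at about (428,235), with the cradle opening to the right around (310,230) and its buffer at about (248,243). The mug is at (393,153) and the remote at (270,173). I'll zoom in for corner pixels.

```bash
python3 - <<'E'
import cv2
a=cv2.imread('pics/top0.png'); 
cv2.imwrite('pics/top0c.png',cv2.resize(a[190:290,220:350],None,fx=6,fy=6,interpolation=cv2.INTER_CUBIC))
cv2.imwrite('pics/top0k.png',cv2.resize(a[195:275,385:475],None,fx=7,fy=7,interpolation=cv2.INTER_CUBIC))
a=cv2.imread('pics/scene0.png'); 
cv2.imwrite('pics/scene0c.png',cv2.resize(a[175:250,235:355],None,fx=6,fy=6,interpolation=cv2.INTER_CUBIC))
cv2.imwrite('pics/scene0k.png',cv2.resize(a[175:235,105:185],None,fx=8,fy=8,interpolation=cv2.INTER_CUBIC))
E
```

```text
(no output)
```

View pics/top0c.png

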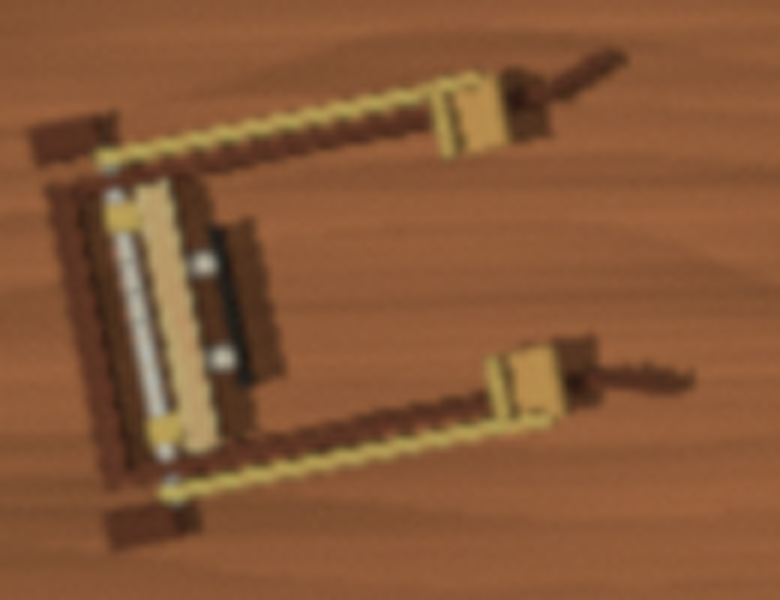

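View pics/top0k.png

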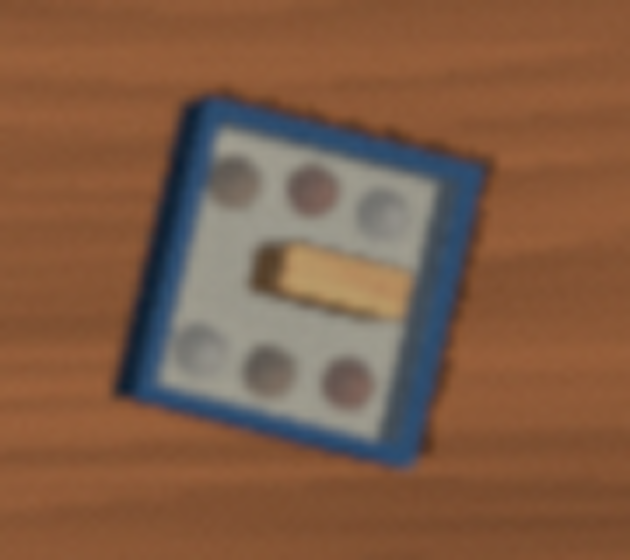

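View pics/scene0c.png

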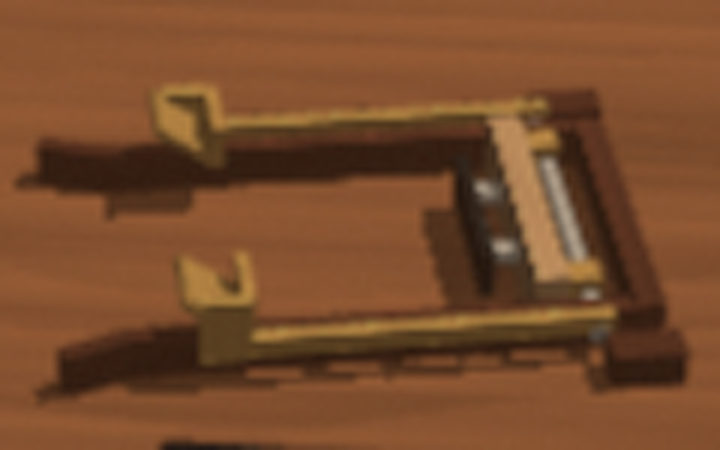

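View pics/scene0k.png

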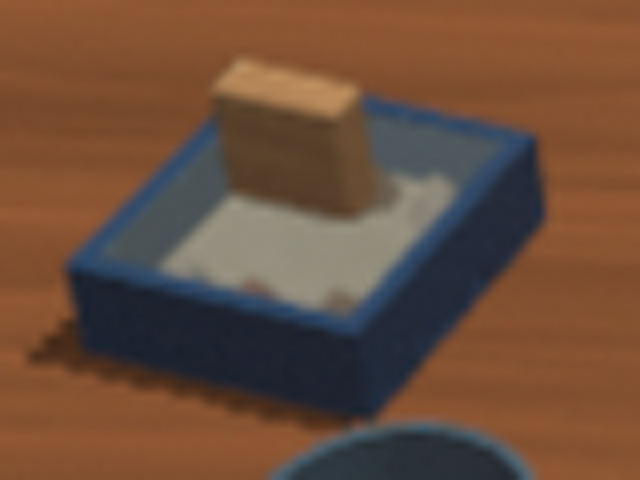

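```bash
cat > h.py <<'E'
import numpy as np, cv2
from scipy.optimize import least_squares
from scipy.spatial.transform import Rotation as R
def proj(s,P,fish=False):
    M=np.linalg.inv(s["world_from_camera"]); P=np.atleast_2d(P)
    c=P@M[:3,:3].T+M[:3,3]; c=c*[1,-1,-1]; K=s["mtx"]
    if fish:
        rr=np.hypot(c[:,0],c[:,1]); th=np.arctan2(rr,c[:,2]); k=th/np.maximum(rr,1e-9)
        return np.c_[K[0,0]*c[:,0]*k+K[0,2],K[1,1]*c[:,1]*k+K[1,2]]
    return np.c_[K[0,0]*c[:,0]/c[:,2]+K[0,2],K[1,1]*c[:,1]/c[:,2]+K[1,2]]
def place(p,L):
    c,s=np.cos(p[2]),np.sin(p[2]); L=np.atleast_2d(L)
    return np.c_[p[0]+c*L[:,0]-s*L[:,1],p[1]+s*L[:,0]+c*L[:,1],L[:,2]]
def fit(obs,p0,S=False):
    # obs: list of (cam,fish,L(mm),sflag,uv)
    def f(p):
        r=[]
        for cam,fish,L,sf,uv in obs:
            L=np.array(L,float)/1000
            if sf: L[0]+=p[3]
            r+=list((proj(cam,place(p,L),fish)[0]-uv))
        return r
    o=least_squares(f,p0,loss='soft_l1'); return o.x,np.array(f(o.x)).reshape(-1,2)
E
python3 - <<'E'
from h import *
from station import manip
T=manip.snapshot("top");S=manip.snapshot("scene")
import pickle; pickle.dump((T,S),open('ts.pkl','wb'))
t=lambda x,y:(x/7+385-.45,y/7+195-.45); s=lambda x,y:(x/8+105-.45,y/8+175-.45)
o=[(T,0,(50,-55,34),0,t(205,97)),(T,0,(-50,-55,34),0,t(490,162)),(T,0,(-50,55,34),0,t(412,467)),(T,0,(50,55,34),0,t(137,395)),
(S,0,(50,-55,34),0,s(355,328)),(S,0,(-50,-55,34),0,s(70,268)),(S,0,(50,55,34),0,s(540,140)),(S,0,(50,-55,0),0,s(370,415)),(S,0,(-50,-55,0),0,s(85,350)),(S,0,(50,55,0),0,s(543,215))]
p,r=fit(o,[.5,-.2,1.4]); print(p,r.round(1).tolist())
t=lambda x,y:(x/6+220-.4,y/6+190-.4); s=lambda x,y:(x/6+235-.4,y/6+175-.4)
# cradle y+ = image bottom in top (world -x); far in scene
o=[(T,0,(-118,-65,20),0,t(622,55)),(T,0,(-118,65,20),0,t(690,380)),
(T,0,(-50,-42,22),1,t(445,158)),(T,0,(-50,42,22),1,t(495,365)),(T,0,(-79,-42,40),1,t(505,148)),(T,0,(-79,42,40),1,t(553,345)),
(S,0,(-118,-64,20),0,s(62,352)),(S,0,(-118,64,20),0,s(40,145)),
(S,0,(-79,-42,40),1,s(180,258)),(S,0,(-50,42,22),1,s(222,163)),(S,0,(-79,42,40),1,s(157,92))]
p,r=fit(o,[.5,.2,1.7,0]); print(p,r.round(1).tolist())
for L in [(-118,-64,20),(-90,-57,20),(112,-57,20),(-118,64,20),(-90,57,20),(112,57,20)]:
  P=place(p,np.array(L)/1000); a=proj(T,P)[0]; b=proj(S,P)[0]; print(L,((a-[219.6,189.6])*6).round(),((b-[234.6,174.6])*6).round())
E
```

```text
[ 0.56456586 -0.228102    1.29435284] [[0.5, -0.6], [-0.6, 0.1], [0.4, -0.0], [-0.2, 0.0], [0.3, 0.3], [-0.7, -1.0], [-0.4, -1.3], [0.4, 0.5], [-0.1, -0.2], [0.7, 0.2]]
[0.56840884 0.13506308 1.76563458 0.01152198] [[-1.6, 2.2], [-1.2, -1.2], [-1.0, 0.9], [-1.9, -0.8], [0.7, -0.4], [0.2, 0.1], [-1.1, -2.2], [-1.8, 0.3], [-0.4, -0.6], [0.2, -0.4], [-0.5, 6.4]]
(-118, -64, 20) [613.  71.] [ 55. 339.]
(-90, -57, 20) [551. 102.] [125. 322.]
(112, -57, 20) [ 80. 207.] [627. 284.]
(-118, 64, 20) [682. 370.] [ 29. 147.]
(-90, 57, 20) [613. 368.] [ 97. 152.]
(112, 57, 20) [138. 474.] [566. 119.]
```

```bash
cat >> h.py <<'E'
def plan(st,pos,yaw,n,hand):
    """ideal rows in tool axes toward target, tool pointing down"""
    pos=np.array(pos,float); A=R.from_quat(st["tool_rot"]); p=np.array(st["tcp_pos"])
    B=R.from_euler('z',yaw)*R.from_euler('x',np.pi)
    rv=(A.inv()*B).as_rotvec(); d=(pos-p)
    print("dist mm",np.linalg.norm(d)*1000,"turn deg",np.degrees(np.linalg.norm(rv)))
    for i in range(n):
        s=A.inv().apply(d/n)*1000; print([*s.round(1).tolist(),*(rv/n).round(4).tolist(),hand]); A=A*R.from_rotvec(rv/n)
def yaw(st):
    v=R.from_quat(st["tool_rot"]).apply([1,0,0]); return np.arctan2(v[1],v[0])
E
python3 - <<'E'
from h import *
from station import manip
st=manip.sense(); print(yaw(st)); plan(st,[.585,.03,.28],1.766,12,1)
E
```

```text
0.3777815047108971
dist mm 709.9131447221705 turn deg 79.5390731625443
[46.2, -36.4, -6.2, -0.0001, -0.0001, -0.1157, 1]
[50.1, -30.8, -6.2, -0.0001, -0.0001, -0.1157, 1]
[53.3, -24.8, -6.2, -0.0001, -0.0001, -0.1157, 1]
[55.9, -18.5, -6.2, -0.0001, -0.0001, -0.1157, 1]
[57.6, -11.9, -6.2, -0.0001, -0.0001, -0.1157, 1]
[58.6, -5.2, -6.2, -0.0001, -0.0001, -0.1157, 1]
[58.8, 1.6, -6.2, -0.0001, -0.0001, -0.1157, 1]
[58.2, 8.4, -6.2, -0.0001, -0.0001, -0.1157, 1]
[56.9, 15.0, -6.2, -0.0001, -0.0001, -0.1157, 1]
[54.8, 21.5, -6.2, -0.0001, -0.0001, -0.1157, 1]
[51.9, 27.7, -6.2, -0.0001, -0.0001, -0.1157, 1]
[48.4, 33.5, -6.2, -0.0001, -0.0001, -0.1157, 1]
```

>>> {"method": "servo_tool", "body": {"motion": [[31,-24,-6,0,0,-0.115,1],[33,-20,-6,0,0,-0.115,1],[36,-16,-6,0,0,-0.115,1],[38,-12,-6,0,0,-0.115,1],[39,-8,-6,0,0,-0.115,1],[40,-3,-6,0,0,-0.115,1],[40,1,-6,0,0,-0.115,1],[39,6,-6,0,0,-0.115,1],[38,10,-6,0,0,-0.115,1],[37,14,-6,0,0,-0.115,1],[35,19,-6,0,0,-0.115,1],[33,23,-6,0,0,-0.115,1]]}}

```text
t: 1.25
tcp_pos: [0.4661, -0.1597, 0.2764]
tool_rot: [0.619, 0.786, -0.001, 0.001]
force: [0.1, -0.3, 0.2]
finger_gap: 1.001
```

```bash
python3 - <<'E'
from h import *
from station import manip
st=manip.sense(); print(st["tcp_pos"],yaw(st)); plan(st,[.585,.03,.28],1.766,10,1)
E
```

```text
[ 0.46608782 -0.15970111  0.27635139] 1.8076483546228115
dist mm 223.91947031457462 turn deg 2.3909752105650877
[15.6, 16.0, -0.4, -0.0, 0.0003, 0.0042, 1]
[15.7, 15.9, -0.4, -0.0, 0.0003, 0.0042, 1]
[15.8, 15.9, -0.4, -0.0, 0.0003, 0.0042, 1]
[15.8, 15.8, -0.4, -0.0, 0.0003, 0.0042, 1]
[15.9, 15.7, -0.4, -0.0, 0.0003, 0.0042, 1]
[16.0, 15.7, -0.4, -0.0, 0.0003, 0.0042, 1]
[16.0, 15.6, -0.4, -0.0, 0.0003, 0.0042, 1]
[16.1, 15.5, -0.4, -0.0, 0.0003, 0.0042, 1]
[16.2, 15.5, -0.4, -0.0, 0.0003, 0.0042, 1]
[16.2, 15.4, -0.4, -0.0, 0.0003, 0.0042, 1]
```

>>> {"method": "servo_tool", "body": {"motion": [[26,26,0,0,0,0.007,1],[26,26,0,0,0,0.007,1],[26,26,0,0,0,0.007,1],[26,26,0,0,0,0.007,1],[26,26,0,0,0,0.007,1],[26,26,0,0,0,0.007,1],[0,0,0,0,0,0,1],[0,0,0,0,0,0,1]]}}

```text
t: 1.92
tcp_pos: [0.5908, 0.0462, 0.2782]
tool_rot: [0.63, 0.777, 0.001, 0.004]
force: [-0.9, -0.5, -0.2]
finger_gap: 1.0
```

```bash
python3 - <<'E'
from h import *
from station import manip
st=manip.sense(); print(st["tcp_pos"],yaw(st))
W=manip.snapshot("wrist"); import pickle; pickle.dump(W,open('w1.pkl','wb'))
cv2.imwrite('pics/w1.png',W["frame"][:,:,::-1])
E
```

```text
[0.59082136 0.04620568 0.27824671] 1.7795314790756707
```

View pics/w1.png

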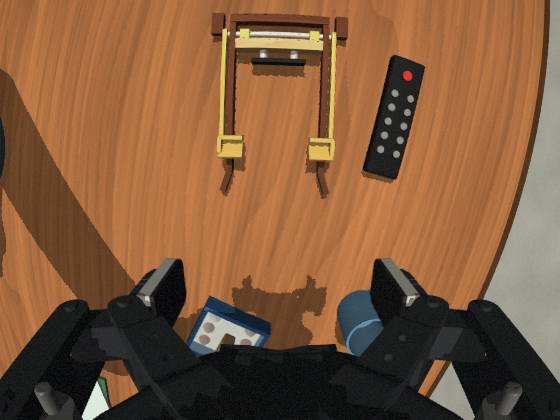

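The wrist view shows the cradle almost straight on: tooth blocks at (230,147) and (320,149), flare tips at (226,192) and (323,195), buffer at (278,64). I'll zoom in.

```bash
python3 - <<'E'
import cv2
a=cv2.imread('pics/w1.png'); 
cv2.imwrite('pics/w1a.png',cv2.resize(a[5:85,205:355],None,fx=5,fy=5,interpolation=cv2.INTER_CUBIC))
cv2.imwrite('pics/w1b.png',cv2.resize(a[120:205,205:355],None,fx=5,fy=5,interpolation=cv2.INTER_CUBIC))
E
```

```text
(no output)
```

View pics/w1a.png

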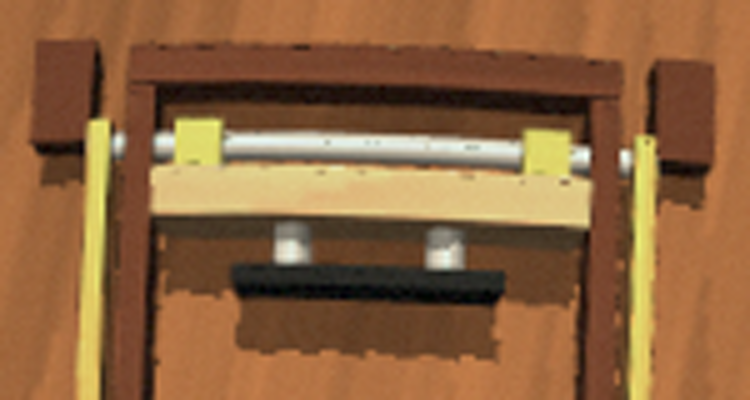

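View pics/w1b.png

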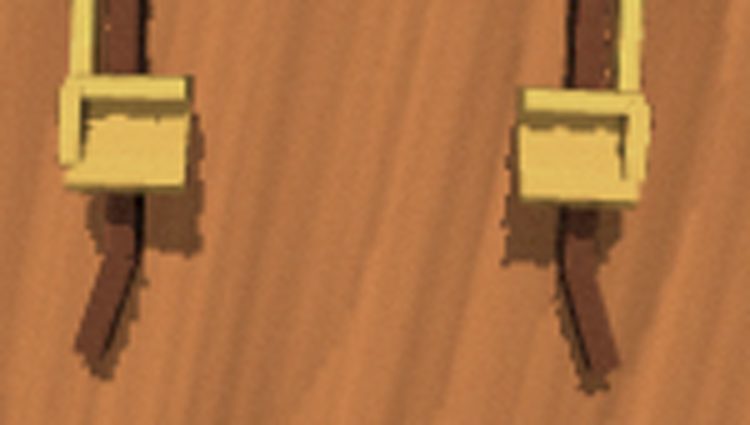

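```bash
python3 - <<'E'
from h import *
import pickle
W=pickle.load(open('w1.pkl','rb')); T,S=pickle.load(open('ts.pkl','rb'))
b=lambda x,y:(x/5+205-.4,y/5+120-.4); a=lambda x,y:(x/5+205-.4,y/5+5-.4)
o=[(W,1,(-90,57,20),0,b(136,256)),(W,1,(-90,-57,20),0,b(563,270)),(W,1,(-118,64,20),0,b(103,352)),(W,1,(-118,-64,20),0,b(593,373)),
(W,1,(112,57,20),0,a(157,83)),(W,1,(112,-57,20),0,a(588,95)),
(W,1,(-79,42,40),1,b(186,187)),(W,1,(-79,-42,40),1,b(519,200))]
p,r=fit(o,[.57,.13,1.76,0]); print(p,r.round(1).tolist())
for z in (0,16,25,30):
  for y in (27,-27): print(z,y,((proj(W,place(p,np.array([46+1000*p[3],y,z])/1000),1)[0]-[204.6,4.6])*5).round())
np.save('cr.npy',p)
# top view cross check
for L in [(-118,-64,20),(-90,-57,20),(112,-57,20),(-118,64,20),(-90,57,20),(112,57,20)]:
  P=place(p,np.array(L)/1000); c=proj(T,P)[0]; d=proj(S,P)[0]; print(L,((c-[219.6,189.6])*6).round(),((d-[234.6,174.6])*6).round())
# case in wrist
c=[0.56456586,-0.228102,1.29435284]
print(proj(W,place(c,np.array([[50,55,34],[50,-55,34],[22,9,76],[22,-9,76]])/1000),1).round(1))
# mug/remote position in top
M=T["world_from_camera"];K=T["mtx"]
for n,u,z in [("mug",(396,152),.085),("mughandle",(365,151),.05),("rem",(305,173),.02)]:
  d=M[:3,:3]@np.array([(u[0]-K[0,2])/K[0,0],-(u[1]-K[1,2])/K[1,1],-1]); t=(z-M[2,3])/d[2]; print(n,(M[:3,3]+t*d).round(3))
E
```

```text
[0.57093407 0.13931935 1.74828177 0.00896925] [[-0.2, -0.3], [0.2, -0.5], [1.3, 1.0], [-1.9, -0.4], [-0.1, 0.0], [0.6, 0.4], [-0.3, 0.3], [-0.0, -0.3]]
0 27 [267. 299.]
0 -27 [466. 306.]
16 27 [263. 288.]
16 -27 [470. 295.]
25 27 [261. 282.]
25 -27 [473. 289.]
30 27 [260. 278.]
30 -27 [474. 285.]
(-118, -64, 20) [606.  69.] [ 62. 340.]
(-90, -57, 20) [544.  99.] [132. 324.]
(112, -57, 20) [ 72. 196.] [636. 291.]
(-118, 64, 20) [670. 370.] [ 41. 148.]
(-90, 57, 20) [601. 367.] [109. 154.]
(112, 57, 20) [125. 465.] [580. 126.]
[[205.  306.4]
 [270.1 335.2]
 [221.6 348.4]
 [232.8 353.2]]
mug [ 0.762 -0.143  0.085]
mughandle [ 0.773 -0.076  0.05 ]
rem [0.727 0.072 0.02 ]
```

```bash
python3 - <<'E'
from h import *
from station import manip
st=manip.sense(); plan(st,[.5646,-.2281,.15],1.294,9,1)
E
```

```text
dist mm 303.9262539098823 turn deg 27.77079264676519
[-29.2, -9.2, 14.3, 0.0009, 0.0001, 0.0538, 1]
[-29.6, -7.6, 14.3, 0.0009, 0.0001, 0.0538, 1]
[-30.0, -6.0, 14.3, 0.0009, 0.0001, 0.0538, 1]
[-30.3, -4.4, 14.3, 0.0009, 0.0001, 0.0538, 1]
[-30.5, -2.7, 14.3, 0.0009, 0.0001, 0.0538, 1]
[-30.6, -1.1, 14.3, 0.0009, 0.0001, 0.0538, 1]
[-30.6, 0.6, 14.3, 0.0009, 0.0001, 0.0538, 1]
[-30.5, 2.2, 14.3, 0.0009, 0.0001, 0.0538, 1]
[-30.4, 3.9, 14.3, 0.0009, 0.0001, 0.0538, 1]
```

>>> {"method": "servo_tool", "body": {"motion": [[-29,-9,14,0,0,0.054,1],[-30,-8,14,0,0,0.054,1],[-30,-6,14,0,0,0.054,1],[-30,-4,14,0,0,0.054,1],[-30,-3,14,0,0,0.054,1],[-30,-1,14,0,0,0.054,1],[-30,1,14,0,0,0.054,1],[-30,2,14,0,0,0.054,1],[-30,4,14,0,0,0.054,1],[0,0,0,0,0,0,1],[0,0,0,0,0,0,1]]}}

```text
t: 2.88
tcp_pos: [0.5527, -0.2477, 0.1496]
tool_rot: [0.809, 0.587, 0.004, 0.004]
force: [0.2, -0.2, -1.1]
finger_gap: 1.0
```

```bash
python3 - <<'E'
from h import *
from station import manip
st=manip.sense(); print(st["tcp_pos"],yaw(st)); plan(st,[.5646,-.2281,.09],1.294,4,1)
W=manip.snapshot("wrist"); import pickle; pickle.dump(W,open('w2.pkl','wb'))
a=W["frame"][:,:,::-1].copy()
c=[0.56456586,-0.228102,1.29435284]
for u in proj(W,place(c,np.array([[50,55,34],[50,-55,34],[-50,55,34],[-50,-55,34],[22,9,76],[22,-9,76],[-22,9,76],[-22,-9,76]])/1000),1): cv2.circle(a,(int(round(u[0])),int(round(u[1]))),3,(0,0,255),1)
cv2.imwrite('pics/w2.png',a)
E
```

```text
[ 0.55274492 -0.24771139  0.14960359] 1.255925837315121
dist mm 63.85716803414088 turn deg 2.2705907081325822
[5.6, 1.1, 14.9, 0.0027, -0.0003, -0.0095, 1]
[5.6, 1.2, 14.9, 0.0027, -0.0003, -0.0095, 1]
[5.5, 1.3, 14.9, 0.0027, -0.0003, -0.0095, 1]
[5.5, 1.4, 14.9, 0.0027, -0.0003, -0.0095, 1]
```

View pics/w2.png

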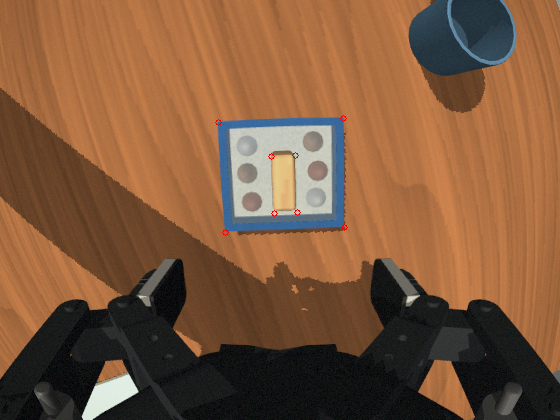

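>>> {"method": "servo_tool", "body": {"motion": [[6,1,14,0.003,0,-0.009,1],[6,1,14,0.003,0,-0.009,1],[5,1,12,0.002,0,-0.009,1],[3,0,6,0,0,-0.005,1],[0,0,0,0,0,0,1],[0,0,0,0,0,0,1]]}}

```text
t: 3.43
tcp_pos: [0.5626, -0.2242, 0.1021]
tool_rot: [0.797, 0.604, 0.001, 0.002]
force: [0.4, -0.3, 0.6]
finger_gap: 1.002
```

```bash
python3 - <<'E'
from h import *
from station import manip
st=manip.sense(); print(st["tcp_pos"],yaw(st)); plan(st,[.5646,-.2281,.041],1.294,4,1)
E
```

```text
[ 0.56255797 -0.22419115  0.10208756] 1.2967886185030082
dist mm 61.24653778256403 turn deg 0.28885032171790853
[-0.8, 0.7, 15.3, 0.001, -0.0001, 0.0007, 1]
[-0.8, 0.7, 15.3, 0.001, -0.0001, 0.0007, 1]
[-0.8, 0.7, 15.3, 0.001, -0.0001, 0.0007, 1]
[-0.8, 0.7, 15.3, 0.001, -0.0001, 0.0007, 1]
```

>>> {"method": "servo_tool", "body": {"motion": [[-1,1,12,0.001,0,0.001,1],[-1,1,12,0.001,0,0.001,1],[-1,1,12,0.001,0,0,1],[0,0,10,0.001,0,0,1],[0,0,6,0,0,0,1],[0,0,2,0,0,0,1],[0,0,0,0,0,0,1],[0,0,0,0,0,0,1]]}}

```text
t: 4.1
tcp_pos: [0.5655, -0.228, 0.0422]
tool_rot: [0.797, 0.604, 0.0, 0.0]
force: [-0.2, -0.5, 0.2]
finger_gap: 0.997
```

```bash
python3 - <<'E'
from h import *
from station import manip
st=manip.sense(); print(st["tcp_pos"],yaw(st),st["force"]); plan(st,[.5646,-.2281,.041],1.294,1,1)
E
```

```text
[ 0.5655472  -0.22797267  0.04220107] 1.2959878564968226 [-0.16461586 -0.47876691  0.24191934]
dist mm 1.534916639196225 turn deg 0.11461937753184115
[-0.4, -0.9, 1.2, 0.0002, -0.0002, 0.002, 1]
```

>>> {"method": "servo_tool", "body": {"motion": [[0,-0.5,0,0,0,0,0],[0,0,0,0,0,0,-0.4],[0,0,0,0,0,0,-1],[0,0,0,0,0,0,-1],[0,0,0,0,0,0,-1],[0,0,0,0,0,0,-1],[0,0,0,0,0,0,-1],[0,0,0,0,0,0,-1]], "grip_force": 40}}

```text
t: 4.77
tcp_pos: [0.5659, -0.2286, 0.0443]
tool_rot: [0.797, 0.603, 0.001, 0.002]
force: [-0.2, 0.4, -0.2]
finger_gap: 0.195
```

```bash
python3 - <<'E'
from h import *
from station import manip
st=manip.sense(); print(st["tcp_pos"],yaw(st),st["force"],st["finger_gap"])
W=manip.snapshot("wrist"); cv2.imwrite('pics/w3.png',W["frame"][:,:,::-1])
import pickle; pickle.dump(W,open('w3.pkl','wb'))
E
```

```text
[ 0.56585242 -0.22864364  0.04428449] 1.295672368183848 [-0.16782288  0.35400863 -0.16107216] 0.1950192519471376
```

View pics/w3.png

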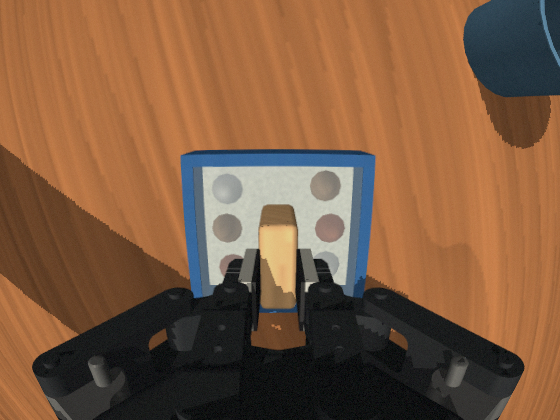

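>>> {"method": "servo_tool", "body": {"motion": [[0,0,1,-0.003,0,0,-1],[0,0,0,0,0,0,-1],[0,0,0,0,0,0,-1]]}}

```text
t: 5.07
tcp_pos: [0.5659, -0.2286, 0.0443]
tool_rot: [0.797, 0.604, 0.002, 0.003]
force: [0.5, -0.6, -1.5]
finger_gap: 0.188
```

>>> {"method": "servo_tool", "body": {"motion": [[0,0,1,0,0,0,-1],[0,0,0,0,0,0,-1],[0,0,0,0,0,0,-1]]}}

```text
t: 5.32
tcp_pos: [0.5659, -0.2286, 0.0443]
tool_rot: [0.797, 0.604, 0.002, 0.003]
force: [0.3, -0.0, -1.0]
finger_gap: 0.196
```

```bash
python3 - <<'E'
from h import *
from station import manip
st=manip.sense(); print(st["tcp_pos"],yaw(st),st["force"],st["finger_gap"],R.from_quat(st["tool_rot"]).apply([0,0,1]))
W=manip.snapshot("top"); cv2.imwrite('pics/t3.png',cv2.resize(W["frame"][180:300,360:500,::-1],None,fx=5,fy=5,interpolation=cv2.INTER_CUBIC))
W=manip.snapshot("scene"); cv2.imwrite('pics/s3.png',cv2.resize(W["frame"][140:260,80:220,::-1],None,fx=5,fy=5,interpolation=cv2.INTER_CUBIC))
E
```

```text
[ 0.56594218 -0.2285777   0.04428485] 1.296120861650565 [ 0.34040034 -0.03900143 -1.02208818] 0.19557957437147486 [ 0.00644531 -0.00301402 -0.99997469]
```

View pics/s3.png

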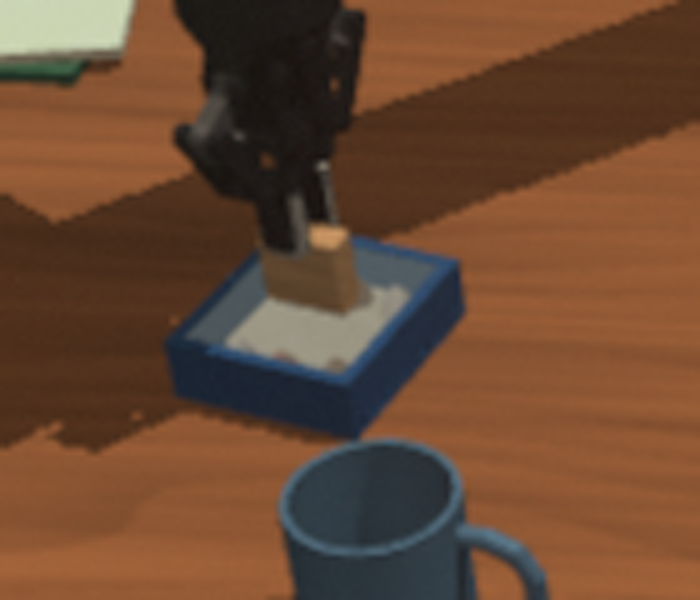

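>>> {"method": "servo_tool", "body": {"motion": [[0,0,1,-0.003,0.004,0,-1],[0,0,1,-0.003,0.004,0,-1],[0,0,1,0,0,0,-1]]}}

```text
t: 5.67
tcp_pos: [0.5662, -0.2284, 0.0442]
tool_rot: [0.797, 0.604, 0.007, 0.003]
force: [-1.8, 1.1, 6.6]
finger_gap: 0.193
```

```bash
python3 - <<'E'
from h import *
from station import manip
st=manip.sense(); print(st["tcp_pos"],yaw(st),st["force"],st["ft_torque"],st["finger_gap"],R.from_quat(st["tool_rot"]).apply([0,0,1]))
E
```

```text
[ 0.56618821 -0.22840454  0.0442327 ] 1.2968916053519788 [-1.7990591   1.14471536  6.60541613] [0.08326038 0.40577934 0.02572928] 0.1930509092589399 [ 0.01481134  0.00348001 -0.99988425]
```

```bash
python3 - <<'E'
from h import *
from station import manip
st=manip.sense(); c=np.load('cr.npy'); 
plan(st,[*place(c,[-.195,0,0])[0][:2],.0445],c[2],12,-1)
E
```

```text
dist mm 180.09945840753844 turn deg 25.87999498598327
[15.0, -0.8, 0.1, 0.0012, -0.0004, -0.0376, -1]
[15.0, -0.3, 0.1, 0.0012, -0.0004, -0.0376, -1]
[15.0, 0.3, 0.1, 0.0012, -0.0004, -0.0376, -1]
[15.0, 0.9, 0.1, 0.0012, -0.0004, -0.0376, -1]
[14.9, 1.4, 0.1, 0.0012, -0.0004, -0.0376, -1]
[14.9, 2.0, 0.0, 0.0012, -0.0004, -0.0376, -1]
[14.8, 2.6, 0.0, 0.0012, -0.0004, -0.0376, -1]
[14.7, 3.1, 0.0, 0.0012, -0.0004, -0.0376, -1]
[14.6, 3.7, 0.0, 0.0012, -0.0004, -0.0376, -1]
[14.4, 4.2, 0.0, 0.0012, -0.0004, -0.0376, -1]
[14.2, 4.7, 0.0, 0.0012, -0.0004, -0.0376, -1]
[14.1, 5.3, -0.0, 0.0012, -0.0004, -0.0376, -1]
```

>>> {"method": "servo_tool", "body": {"motion": [[13,-0.5,0,0.001,0,-0.035,-1],[13,0,0,0.001,0,-0.035,-1],[13,0,0,0.001,0,-0.035,-1],[13,1,0,0.001,0,-0.035,-1],[13,1,0,0.001,0,-0.035,-1],[13,2,0,0.001,0,-0.035,-1],[13,2,0,0.001,0,-0.035,-1],[13,3,0,0.001,0,-0.035,-1],[12,3,0,0.001,0,-0.033,-1],[11,3,0,0.001,0,-0.03,-1],[8,3,0,0.001,0,-0.02,-1],[0,0,0,0,0,0,-1]]}}

```text
t: 6.67
tcp_pos: [0.5996, -0.0812, 0.0443]
tool_rot: [0.66, 0.751, 0.002, 0.001]
force: [0.3, -0.7, -1.0]
finger_gap: 0.193
```

```bash
cat > rep.py <<'E'
from h import *
from station import manip
import sys
st=manip.sense(); c=np.load('cr.npy')
d=np.array(st["tcp_pos"][:2])-c[:2]; f=np.array([np.cos(c[2]),np.sin(c[2])]); l=np.array([-f[1],f[0]])
F=np.array(st["force"]);
print("t",st["t"],"cradle x,y mm",(d@f*1000).round(2),(d@l*1000).round(2),"z",st["tcp_pos"][2].round(4),"dyaw",round(yaw(st)-c[2],4),"tilt",R.from_quat(st["tool_rot"]).apply([0,0,1])[:2].round(4),"F fwd,lat,z",(F[:2]@f).round(1),(F[:2]@l).round(1),F[2].round(1),"gap",st["finger_gap"].round(3))
if len(sys.argv)>1:
    X=float(sys.argv[1]);z=float(sys.argv[2]);n=int(sys.argv[3])
    plan(st,[*place(c,[X/1000,0,0])[0][:2],z],c[2],n,-1)
E
python3 rep.py -190 .0445 3; python3 - <<'E'
from h import *
from station import manip
for n in ["top","scene","wrist"]:
    s=manip.snapshot(n); cv2.imwrite(f'pics/{n}4.png',s["frame"][:,:,::-1]); 
    import pickle; pickle.dump(s,open(n+'4.pkl','wb'))
E
```

```text
Traceback (most recent call last):
  File "rep.py", line 7, in <module>
    print("t",st["t"],"cradle x,y mm",(d@f*1000).round(2),(d@l*1000).round(2),"z",st["tcp_pos"][2].round(4),"dyaw",round(yaw(st)-c[2],4),"tilt",R.from_quat(st["tool_rot"]).apply([0,0,1])[:2].round(4),"F fwd,lat,z",(F[:2]@f).round(1),(F[:2]@l).round(1),F[2].round(1),"gap",st["finger_gap"].round(3))
                                                                                                                                                                                                                                                                                ^^^^^^^^^^^^^^^^^^^^^^
AttributeError: 'float' object has no attribute 'round'
```

View pics/wrist4.png

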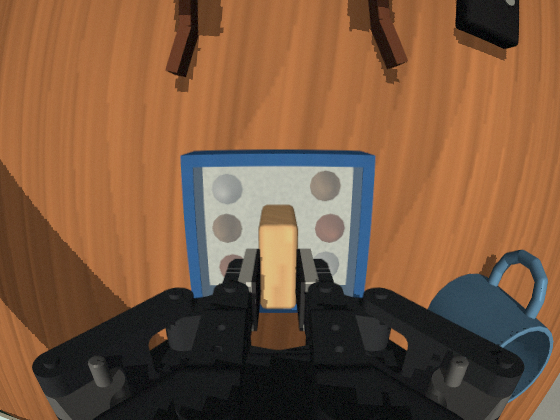

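View pics/scene4.png

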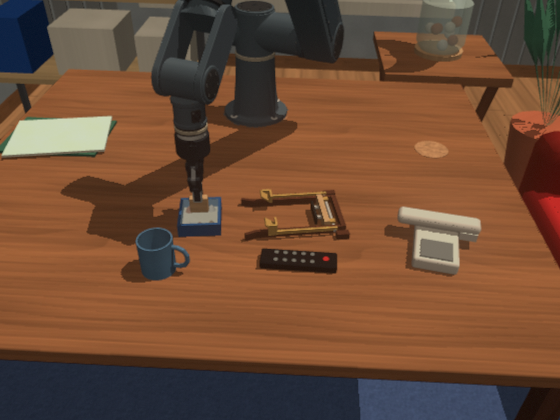

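```bash
sed -i 's/st\["finger_gap"\].round(3)/round(st["finger_gap"],3)/' rep.py; python3 rep.py -170 .0445 6; python3 - <<'E'
from h import *
import pickle
W=pickle.load(open('wrist4.pkl','rb'))
a=W["frame"][:,:,::-1].copy(); a=cv2.resize(a[0:210,150:430],None,fx=2.8,fy=2.8,interpolation=cv2.INTER_CUBIC)
c=np.load('cr.npy'); cc=[.5996,-.0812,c[2]]
print(proj(W,place(cc,np.array([[50,55,34],[50,-55,34],[50,55,0],[50,-55,0]])/1000),1))
for P in [place(cc,np.array([[50,55,34],[50,-55,34]])/1000),place(c,np.array([[-118,64,20],[-118,-64,20],[-90,57,20],[-90,-57,20]])/1000)]:
  for u in proj(W,P,1):
    v=(u-[150,0])*2.8+1; cv2.circle(a,(int(v[0]),int(v[1])),5,(0,255,0),1)
cv2.imwrite('pics/w4z.png',a)
E
```

```text
t 6.8167 cradle x,y mm -223.54 11.38 z 0.0443 dyaw -0.0516 tilt [0.0038 0.002 ] F fwd,lat,z 2.4 -1.0 0.3 gap 0.192
dist mm 54.73549731062396 turn deg 2.969303768454227
[9.0, 1.4, -0.0, 0.0007, -0.0002, -0.0086, -1]
[9.0, 1.5, -0.0, 0.0007, -0.0002, -0.0086, -1]
[9.0, 1.6, -0.0, 0.0007, -0.0002, -0.0086, -1]
[9.0, 1.7, -0.0, 0.0007, -0.0002, -0.0086, -1]
[9.0, 1.7, -0.0, 0.0007, -0.0002, -0.0086, -1]
[8.9, 1.8, -0.0, 0.0007, -0.0002, -0.0086, -1]
[[177.82046949 160.52733102]
 [372.03184016 150.54582233]
 [192.64181488 155.07042762]
 [357.53377404 146.60249858]]
```

View pics/w4z.png

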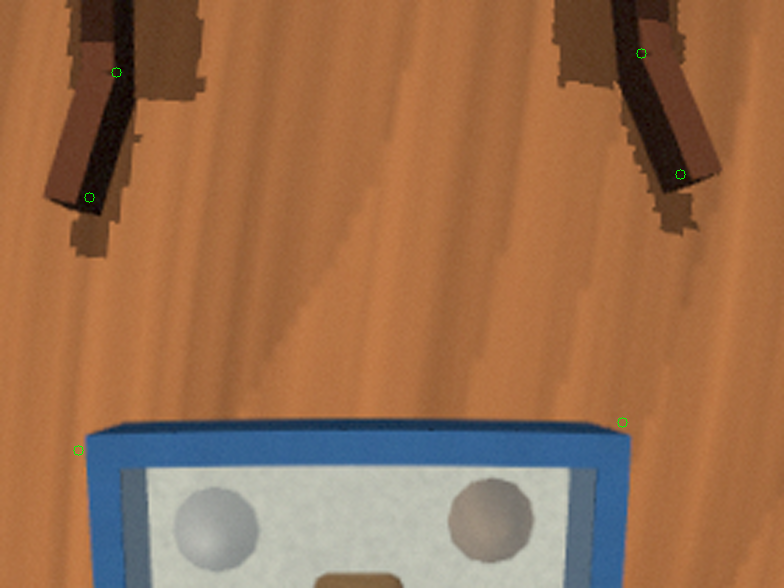

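>>> {"method": "servo_tool", "body": {"motion": [[6,2,0,0,0,-0.01,-1],[6,2,0,0,0,-0.01,-1],[6,2,0,0,0,-0.01,-1],[6,2,0,0,0,-0.01,-1],[6,1,0,0,0,-0.006,-1],[4,1,0,0,0,-0.004,-1],[0,0,0,0,0,0,-1]]}}

```text
t: 7.4
tcp_pos: [0.6044, -0.0488, 0.0443]
tool_rot: [0.642, 0.767, 0.001, 0.002]
force: [0.7, -1.4, -0.9]
finger_gap: 0.192
```

```bash
python3 rep.py -172 .0445 4
```

```text
t 7.4 cradle x,y mm -191.09 0.3 z 0.0443 dyaw -0.0004 tilt [ 0.004 -0.001] F fwd,lat,z -1.5 -0.4 -0.9 gap 0.192
dist mm 19.094166216712676 turn deg 0.24000384584293455
[4.8, 0.1, -0.1, 0.001, 0.0004, -0.0001, -1]
[4.8, 0.1, -0.1, 0.001, 0.0004, -0.0001, -1]
[4.8, 0.1, -0.1, 0.001, 0.0004, -0.0001, -1]
[4.8, 0.1, -0.1, 0.001, 0.0004, -0.0001, -1]
```

>>> {"method": "servo_tool", "body": {"motion": [[5,0,0,0,0,0,-1],[5,0,0,0,0,0,-1],[5,0,0,0,0,0,-1],[5,0,0,0,0,0,-1],[5,0,0,0,0,0,-1],[5,0,0,0,0,0,-1],[0,0,0,0,0,0,-1]]}}

```text
t: 7.98
tcp_pos: [0.5988, -0.0159, 0.0443]
tool_rot: [0.642, 0.767, 0.001, 0.002]
force: [1.0, -0.5, -0.8]
finger_gap: 0.193
```

```bash
python3 rep.py -140 .0445 4;  python3 - <<'E'
from h import *
from station import manip
s=manip.snapshot("wrist"); a=s["frame"][:,:,::-1]; cv2.imwrite('pics/w5.png',cv2.resize(a[0:210,150:430],None,fx=2.8,fy=2.8,interpolation=cv2.INTER_CUBIC))
E
```

```text
t 7.9833 cradle x,y mm -157.7 -0.02 z 0.0443 dyaw -0.0005 tilt [ 0.0049 -0.0009] F fwd,lat,z -0.7 -0.9 -0.8 gap 0.193
dist mm 17.699215518711192 turn deg 0.2842040160942503
[4.4, -0.0, -0.1, 0.0012, 0.0004, -0.0001, -1]
[4.4, -0.0, -0.1, 0.0012, 0.0004, -0.0001, -1]
[4.4, -0.0, -0.1, 0.0012, 0.0004, -0.0001, -1]
[4.4, -0.0, -0.1, 0.0012, 0.0004, -0.0001, -1]
```

View pics/w5.png

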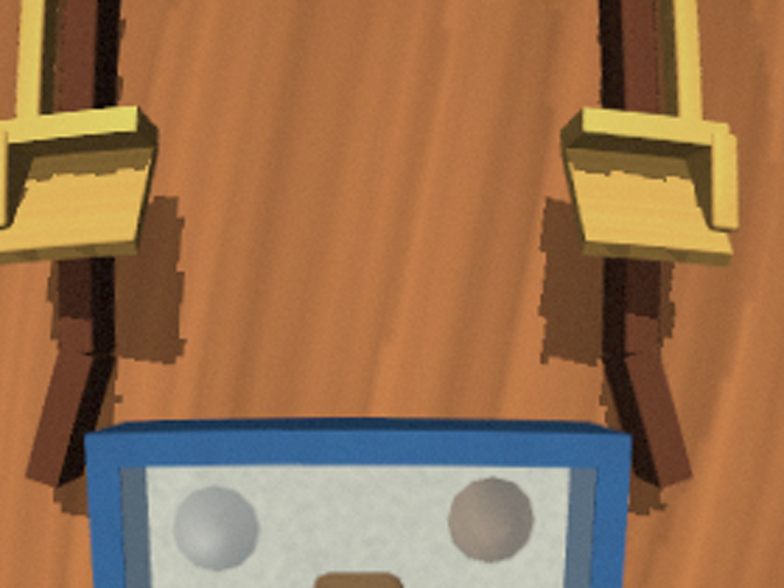

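The case is centred in the mouth: rail knees at x≈108 and 607 against case corners at 88 and 629, both with midpoint 358. I'll keep advancing.

>>> {"method": "servo_tool", "body": {"motion": [[4,0,0,0,0,0,-1],[4,0,0,0,0,0,-1],[4,0,0,0,0,0,-1],[4,0,0,0,0,0,-1],[4,0,0,0,0,0,-1],[4,0,0,0,0,0,-1],[0,0,0,0,0,0,-1]]}}

```text
t: 8.62
tcp_pos: [0.5944, 0.0093, 0.0443]
tool_rot: [0.642, 0.767, 0.001, 0.002]
force: [0.5, -0.3, -2.0]
finger_gap: 0.193
```

```bash
python3 rep.py -110 .0445 6
```

```text
t 8.6167 cradle x,y mm -132.09 -0.14 z 0.0443 dyaw -0.0013 tilt [ 0.0051 -0.0012] F fwd,lat,z -0.3 -0.5 -2.0 gap 0.193
dist mm 22.086756999071874 turn deg 0.30915242231880646
[3.7, -0.0, -0.0, 0.0008, 0.0003, -0.0002, -1]
[3.7, -0.0, -0.0, 0.0008, 0.0003, -0.0002, -1]
[3.7, -0.0, -0.0, 0.0008, 0.0003, -0.0002, -1]
[3.7, -0.0, -0.0, 0.0008, 0.0003, -0.0002, -1]
[3.7, -0.0, -0.0, 0.0008, 0.0003, -0.0002, -1]
[3.7, -0.0, -0.0, 0.0008, 0.0003, -0.0002, -1]
```

>>> {"method": "servo_tool", "body": {"motion": [[4,0,0.1,0,0,0,-1],[4,0,0.1,0,0,0,-1],[4,0,0.1,0,0,0,-1],[4,0,0.1,0,0,0,-1],[4,0,0.1,0,0,0,-1],[4,0,0.1,0,0,0,-1]]}}

```text
t: 9.12
tcp_pos: [0.592, 0.0316, 0.0452]
tool_rot: [0.641, 0.767, 0.0, 0.006]
force: [0.6, -4.7, -0.3]
finger_gap: 0.195
```

```bash
python3 rep.py;  python3 - <<'E'
from h import *
from station import manip
s=manip.snapshot("wrist"); a=s["frame"][:,:,::-1]; cv2.imwrite('pics/w6.png',cv2.resize(a[0:210,150:430],None,fx=2.8,fy=2.8,interpolation=cv2.INTER_CUBIC))
E
```

```text
t 9.1167 cradle x,y mm -109.73 -1.68 z 0.0452 dyaw 0.0009 tilt [ 0.0094 -0.0069] F fwd,lat,z -4.7 0.2 -0.3 gap 0.195
```

View pics/w6.png

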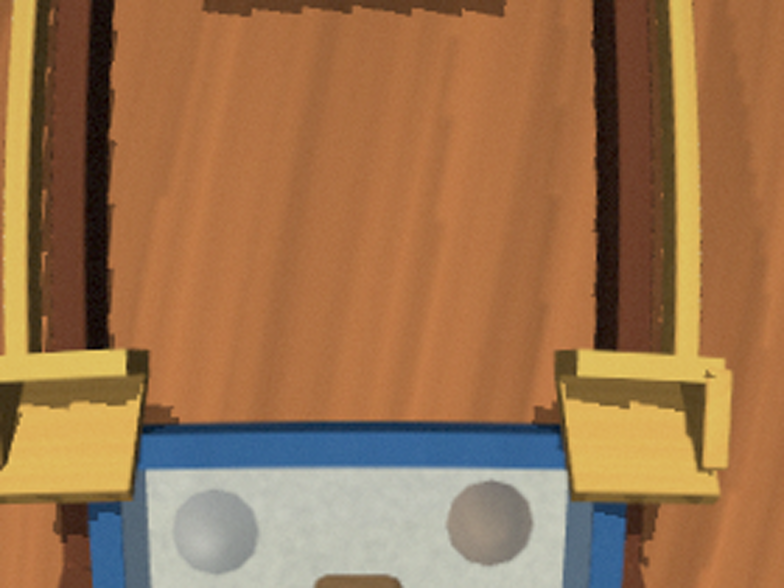

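```bash
python3 rep.py -90 .0443 5
```

```text
t 9.1667 cradle x,y mm -108.58 -1.47 z 0.0449 dyaw 0.0006 tilt [ 0.0089 -0.0057] F fwd,lat,z -2.7 -1.0 -2.0 gap 0.194
dist mm 18.64742362652799 turn deg 0.6038349261007496
[3.7, -0.3, 0.1, 0.0015, 0.0014, 0.0001, -1]
[3.7, -0.3, 0.1, 0.0015, 0.0014, 0.0001, -1]
[3.7, -0.3, 0.1, 0.0015, 0.0014, 0.0001, -1]
[3.7, -0.3, 0.1, 0.0015, 0.0014, 0.0001, -1]
[3.7, -0.3, 0.1, 0.0015, 0.0014, 0.0001, -1]
```

>>> {"method": "servo_tool", "body": {"motion": [[4,-0.4,0.3,0.001,0.001,0,-1],[4,-0.4,0.3,0.001,0.001,0,-1],[4,-0.4,0.3,0.001,0.001,0,-1],[4,-0.4,0.3,0.001,0.001,0,-1]]}}

```text
t: 9.5
tcp_pos: [0.5905, 0.0444, 0.0454]
tool_rot: [0.64, 0.768, -0.0, 0.008]
force: [0.6, -6.9, 1.9]
finger_gap: 0.192
```

```bash
python3 rep.py -80 .0443 5
```

```text
t 9.5 cradle x,y mm -96.91 -2.47 z 0.0454 dyaw 0.0031 tilt [ 0.0112 -0.0102] F fwd,lat,z -6.9 0.7 1.9 gap 0.192
dist mm 17.12505573954302 turn deg 0.8873123586495868
[3.4, -0.5, 0.2, 0.0018, 0.0024, 0.0006, -1]
[3.4, -0.5, 0.2, 0.0018, 0.0024, 0.0006, -1]
[3.4, -0.5, 0.2, 0.0018, 0.0024, 0.0006, -1]
[3.4, -0.5, 0.2, 0.0018, 0.0024, 0.0006, -1]
[3.4, -0.5, 0.2, 0.0018, 0.0024, 0.0006, -1]
```

>>> {"method": "servo_tool", "body": {"motion": [[1,-1.5,0.3,0.006,0.008,0.002,-1],[1,-1,0.3,0.004,0.006,0.001,-1],[1,-0.5,0,0.002,0.003,0,-1]]}}

```text
t: 9.75
tcp_pos: [0.5871, 0.0478, 0.0443]
tool_rot: [0.642, 0.767, 0.001, -0.003]
force: [1.3, -2.3, -1.8]
finger_gap: 0.19
```

```bash
python3 rep.py -80 .0443 5;  python3 - <<'E'
from h import *
from station import manip
s=manip.snapshot("wrist"); a=s["frame"][:,:,::-1]; cv2.imwrite('pics/w7.png',cv2.resize(a[0:210,150:430],None,fx=2.8,fy=2.8,interpolation=cv2.INTER_CUBIC))
s=manip.snapshot("scene"); a=s["frame"][:,:,::-1]; cv2.imwrite('pics/s7.png',cv2.resize(a[130:250,180:355],None,fx=4,fy=4,interpolation=cv2.INTER_CUBIC))
E
python3 rep.py
```

```text
t 9.75 cradle x,y mm -92.97 0.27 z 0.0443 dyaw -0.0001 tilt [-0.0037  0.006 ] F fwd,lat,z -2.5 -0.9 -1.8 gap 0.19
dist mm 12.972682052751715 turn deg 0.40148298145632905
[2.6, 0.1, 0.0, -0.0005, -0.0013, -0.0, -1]
[2.6, 0.1, 0.0, -0.0005, -0.0013, -0.0, -1]
[2.6, 0.1, 0.0, -0.0005, -0.0013, -0.0, -1]
[2.6, 0.1, 0.0, -0.0005, -0.0013, -0.0, -1]
[2.6, 0.1, 0.0, -0.0005, -0.0013, -0.0, -1]
t 9.85 cradle x,y mm -92.74 0.34 z 0.0443 dyaw -0.0005 tilt [-0.0038  0.0063] F fwd,lat,z -2.3 -1.0 -1.3 gap 0.191
```

View pics/w7.png

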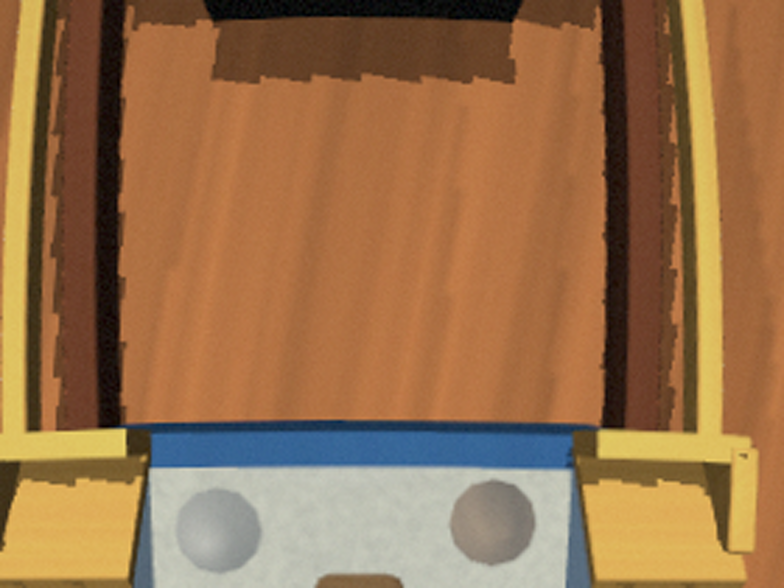

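View pics/s7.png

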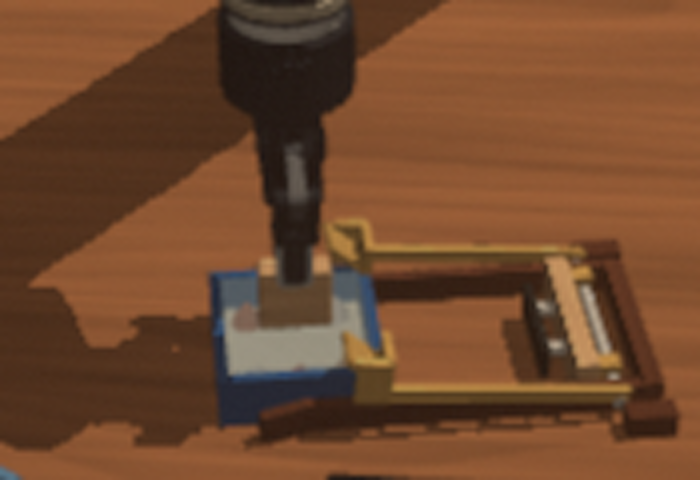

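>>> {"method": "servo_tool", "body": {"motion": [[4,0,0,0,-0.002,0,-1],[4,0,0.1,0,-0.001,0,-1],[4,0,0.1,0,0,0,-1],[4,0,0.1,0,0,0,-1],[4,0,0.1,0,0,0,-1],[4,0,0.1,0,0,0,-1]]}}

```text
t: 10.35
tcp_pos: [0.5826, 0.0721, 0.0443]
tool_rot: [0.642, 0.766, -0.0, -0.002]
force: [1.1, -4.2, 1.2]
finger_gap: 0.191
```

```bash
python3 rep.py -50 .0443 6
```

```text
t 10.35 cradle x,y mm -68.24 0.36 z 0.0443 dyaw -0.0016 tilt [-0.0029  0.0021] F fwd,lat,z -4.3 -0.3 1.2 gap 0.191
dist mm 18.247709574197362 turn deg 0.22332192375224308
[3.0, 0.1, 0.0, -0.0004, -0.0004, -0.0003, -1]
[3.0, 0.1, -0.0, -0.0004, -0.0004, -0.0003, -1]
[3.0, 0.1, -0.0, -0.0004, -0.0004, -0.0003, -1]
[3.0, 0.1, -0.0, -0.0004, -0.0004, -0.0003, -1]
[3.0, 0.1, -0.0, -0.0004, -0.0004, -0.0003, -1]
[3.0, 0.1, -0.0, -0.0004, -0.0004, -0.0003, -1]
```

Good. The catch is riding on the lid at 4 N.

>>> {"method": "servo_tool", "body": {"motion": [[5,0,0,0,0,0,-1],[5,0,0,0,0,0,-1],[5,0,0,0,0,0,-1],[5,0,0,0,0,0,-1],[5,0,0,0,0,0,-1],[4,0,0,0,0,0,-1],[4,0,0,0,0,0,-1]]}}

```text
t: 10.93
tcp_pos: [0.5754, 0.109, 0.0443]
tool_rot: [0.642, 0.767, -0.0, -0.002]
force: [0.8, -3.2, 0.5]
finger_gap: 0.193
```

```bash
python3 rep.py -15 .0443 6;  python3 - <<'E'
from h import *
from station import manip
s=manip.snapshot("wrist"); a=s["frame"][:,:,::-1]; cv2.imwrite('pics/w8.png',a)
E
```

```text
t 10.9333 cradle x,y mm -30.64 0.98 z 0.0443 dyaw -0.0004 tilt [-0.0041  0.0022] F fwd,lat,z -3.3 -0.3 0.5 gap 0.193
dist mm 15.675487790614666 turn deg 0.2661201481776319
[2.6, 0.2, 0.0, -0.0006, -0.0005, -0.0001, -1]
[2.6, 0.2, -0.0, -0.0006, -0.0005, -0.0001, -1]
[2.6, 0.2, -0.0, -0.0006, -0.0005, -0.0001, -1]
[2.6, 0.2, -0.0, -0.0006, -0.0005, -0.0001, -1]
[2.6, 0.2, -0.0, -0.0006, -0.0005, -0.0001, -1]
[2.6, 0.2, -0.0, -0.0006, -0.0005, -0.0001, -1]
```

View pics/w8.png

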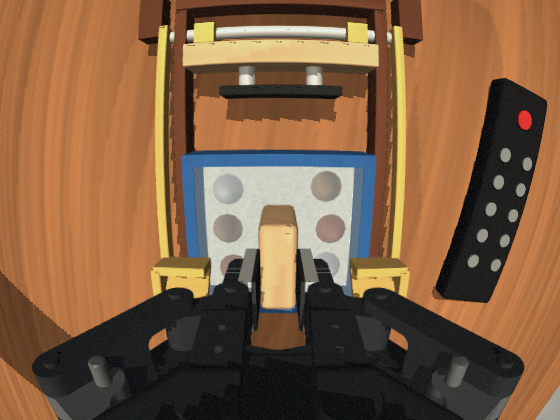

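>>> {"method": "servo_tool", "body": {"motion": [[4,0.2,0,0,0,0,-1],[4,0.2,0,0,0,0,-1],[4,0.2,0,0,0,0,-1],[4,0.2,0,0,0,0,-1],[3,0,0,0,0,0,-1],[3,0,0,0,0,0,-1]]}}

```text
t: 11.48
tcp_pos: [0.5714, 0.1333, 0.0443]
tool_rot: [0.642, 0.767, -0.001, -0.003]
force: [-0.1, -3.2, 0.2]
finger_gap: 0.193
```

```bash
python3 rep.py 0 .0443 6
```

```text
t 11.4833 cradle x,y mm -5.99 0.61 z 0.0443 dyaw -0.0005 tilt [-0.0051  0.0024] F fwd,lat,z -3.1 0.6 0.2 gap 0.193
dist mm 6.0222585795497325 turn deg 0.32394936017585935
[1.0, 0.1, -0.0, -0.0008, -0.0005, -0.0001, -1]
[1.0, 0.1, -0.0, -0.0008, -0.0005, -0.0001, -1]
[1.0, 0.1, -0.0, -0.0008, -0.0005, -0.0001, -1]
[1.0, 0.1, -0.0, -0.0008, -0.0005, -0.0001, -1]
[1.0, 0.1, -0.0, -0.0008, -0.0005, -0.0001, -1]
[1.0, 0.1, -0.0, -0.0008, -0.0005, -0.0001, -1]
```

>>> {"method": "servo_tool", "body": {"motion": [[2,0,0,0,0,0,-1],[2,0,0,0,0,0,-1],[2,0,0,0,0,0,-1],[1.5,0,0,0,0,0,-1]]}}

```text
t: 11.82
tcp_pos: [0.5698, 0.1417, 0.0443]
tool_rot: [0.642, 0.767, -0.001, -0.003]
force: [0.4, -3.7, 0.1]
finger_gap: 0.191
```

```bash
python3 rep.py
```

```text
t 11.8167 cradle x,y mm 2.58 0.67 z 0.0443 dyaw -0.0003 tilt [-0.0052  0.0024] F fwd,lat,z -3.7 0.2 0.1 gap 0.191
```

Friction is about 3.3 N. Next is the contact region, so I'll go gently.

>>> {"method": "servo_tool", "body": {"motion": [[1.5,0,0,0,0,0,-1],[1.5,0,0,0,0,0,-1]]}}

```text
t: 11.98
tcp_pos: [0.5697, 0.1431, 0.0446]
tool_rot: [0.641, 0.768, -0.002, -0.001]
force: [0.1, -7.9, 1.7]
finger_gap: 0.192
```

```bash
python3 rep.py
```

```text
t 11.9833 cradle x,y mm 3.93 0.56 z 0.0446 dyaw 0.0017 tilt [-0.0046 -0.0011] F fwd,lat,z -7.8 1.3 1.7 gap 0.192
```

>>> {"method": "servo_tool", "body": {"motion": [[1.5,0,0,0,0,0,-1],[1.5,0,0,0,0,0,-1]]}}

```text
t: 12.15
tcp_pos: [0.5696, 0.1437, 0.0448]
tool_rot: [0.64, 0.768, -0.003, 0.0]
force: [1.1, -8.1, 1.1]
finger_gap: 0.192
```

```bash
python3 rep.py
```

```text
t 12.15 cradle x,y mm 4.54 0.52 z 0.0448 dyaw 0.0033 tilt [-0.0041 -0.0053] F fwd,lat,z -8.1 0.4 1.1 gap 0.192
```

>>> {"method": "servo_tool", "body": {"motion": [[2.5,0,0.2,0,0.006,0.002,-1],[2.5,0,0.2,0,0.004,0.001,-1]]}}

```text
t: 12.32
tcp_pos: [0.5693, 0.1452, 0.045]
tool_rot: [0.641, 0.768, -0.002, -0.002]
force: [0.0, -10.7, 3.6]
finger_gap: 0.196
```

```bash
python3 rep.py
```

```text
t 12.3167 cradle x,y mm 6.02 0.53 z 0.045 dyaw 0.0028 tilt [-0.0053 -0.0012] F fwd,lat,z -10.5 1.8 3.6 gap 0.196
```

>>> {"method": "servo_tool", "body": {"motion": [[3,0,0.2,0,0.006,0.002,-1],[3,0,0.2,0,0.004,0.001,-1]]}}

```text
t: 12.48
tcp_pos: [0.5691, 0.1465, 0.0452]
tool_rot: [0.641, 0.768, -0.002, -0.003]
force: [0.7, -10.7, 2.1]
finger_gap: 0.192
```

```bash
python3 rep.py;  python3 - <<'E'
from h import *
from station import manip
s=manip.snapshot("scene"); a=s["frame"][:,:,::-1]; cv2.imwrite('pics/s9.png',cv2.resize(a[130:250,210:385],None,fx=4,fy=4,interpolation=cv2.INTER_CUBIC))
E
python3 rep.py
```

```text
t 12.4833 cradle x,y mm 7.39 0.53 z 0.0452 dyaw 0.0029 tilt [-0.0063  0.0013] F fwd,lat,z -10.6 1.2 2.1 gap 0.192
t 12.5333 cradle x,y mm 7.5 0.52 z 0.0452 dyaw 0.0029 tilt [-0.0062  0.0013] F fwd,lat,z -9.4 1.7 2.4 gap 0.195
```

View pics/s9.png

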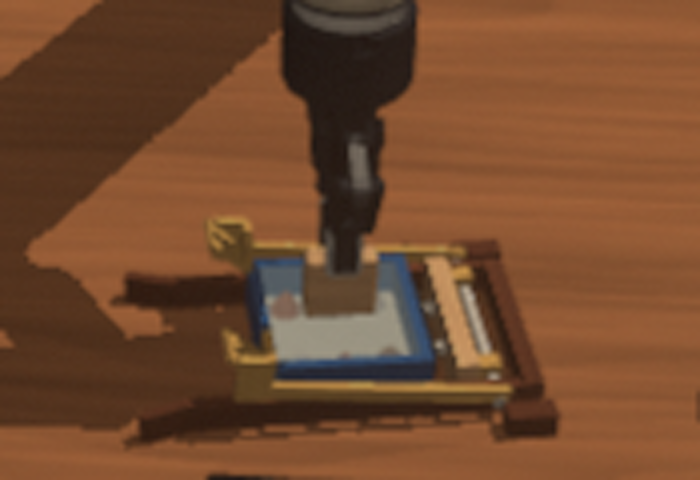

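>>> {"method": "servo_tool", "body": {"motion": [[3,0,0.3,0,0.003,0.002,-1],[3,0,0.3,0,0.002,0.001,-1]]}}

```text
t: 12.7
tcp_pos: [0.569, 0.147, 0.0453]
tool_rot: [0.64, 0.768, -0.003, -0.002]
force: [0.1, -11.6, 4.0]
finger_gap: 0.192
```

```bash
python3 rep.py;  python3 - <<'E'
from h import *
from station import manip
s=manip.snapshot("scene"); a=s["frame"][:,:,::-1]; cv2.imwrite('pics/s10.png',cv2.resize(a[170:240,250:350],None,fx=7,fy=7,interpolation=cv2.INTER_CUBIC))
s=manip.snapshot("wrist"); a=s["frame"][:,:,::-1]; cv2.imwrite('pics/w10.png',a)
E
python3 rep.py
```

```text
t 12.7 cradle x,y mm 7.91 0.52 z 0.0453 dyaw 0.0031 tilt [-0.0062 -0.0024] F fwd,lat,z -11.5 1.9 4.0 gap 0.192
t 12.8 cradle x,y mm 7.95 0.54 z 0.0454 dyaw 0.0032 tilt [-0.0062 -0.0024] F fwd,lat,z -11.3 1.6 2.6 gap 0.193
```

View pics/s10.png

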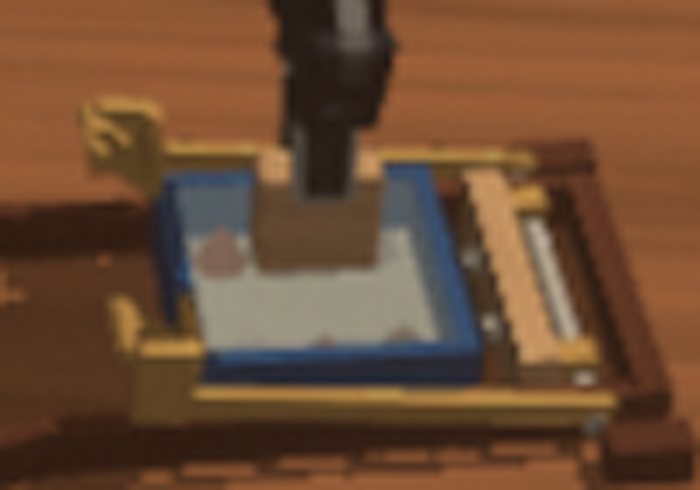

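View pics/w10.png

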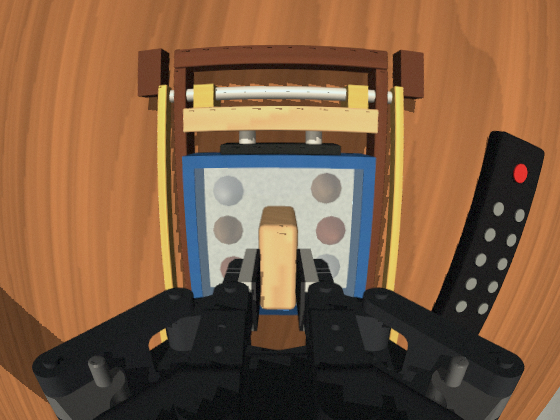

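>>> {"method": "servo_tool", "body": {"motion": [[3.5,0,0.3,0,0.005,0.002,-1],[3.5,0,0.3,0,0.004,0.001,-1]]}}

```text
t: 12.97
tcp_pos: [0.5689, 0.148, 0.0456]
tool_rot: [0.64, 0.768, -0.003, -0.002]
force: [-0.2, -12.9, 3.3]
finger_gap: 0.193
```

```bash
python3 rep.py;  python3 - <<'E'
from h import *
from station import manip
s=manip.snapshot("scene"); a=s["frame"][:,:,::-1]; cv2.imwrite('pics/s11.png',cv2.resize(a[170:240,250:350],None,fx=7,fy=7,interpolation=cv2.INTER_CUBIC))
E
python3 rep.py
```

```text
t 12.9667 cradle x,y mm 8.88 0.51 z 0.0456 dyaw 0.0035 tilt [-0.0067 -0.0029] F fwd,lat,z -12.7 2.5 3.3 gap 0.193
t 13.0167 cradle x,y mm 8.97 0.52 z 0.0456 dyaw 0.0037 tilt [-0.0067 -0.0029] F fwd,lat,z -12.2 1.8 2.0 gap 0.193
```

View pics/s11.png

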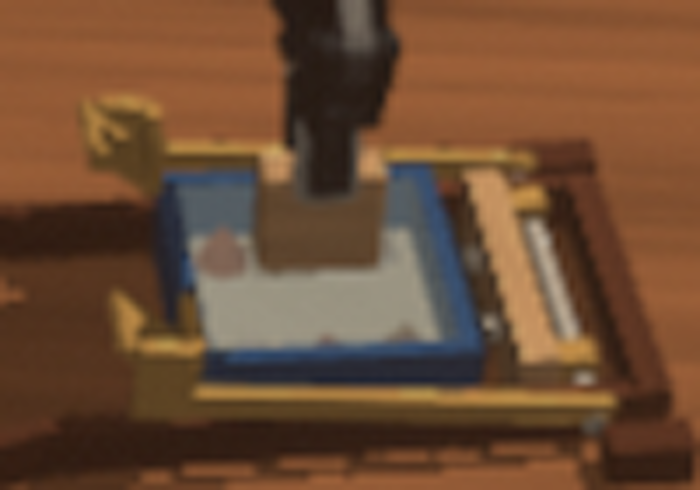

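>>> {"method": "servo_tool", "body": {"motion": [[4,0,0,0.003,0.006,0.003,-1],[4,0,0,0.002,0.004,0.003,-1]]}}

```text
t: 13.18
tcp_pos: [0.5684, 0.15, 0.0465]
tool_rot: [0.641, 0.767, -0.005, -0.004]
force: [0.0, -11.9, 3.7]
finger_gap: 0.194
```

```bash
python3 rep.py;  python3 - <<'E'
from h import *
from station import manip
s=manip.snapshot("scene"); a=s["frame"][:,:,::-1]; cv2.imwrite('pics/s12.png',cv2.resize(a[170:240,250:350],None,fx=7,fy=7,interpolation=cv2.INTER_CUBIC))
s=manip.snapshot("top"); a=s["frame"][:,:,::-1]; cv2.imwrite('pics/t12.png',cv2.resize(a[190:290,220:340],None,fx=6,fy=6,interpolation=cv2.INTER_CUBIC))
E
python3 rep.py
```

```text
t 13.1833 cradle x,y mm 10.92 0.66 z 0.0465 dyaw 0.0005 tilt [-0.0128 -0.0032] F fwd,lat,z -11.7 2.1 3.7 gap 0.194
t 13.2833 cradle x,y mm 10.99 0.6 z 0.0465 dyaw 0.0008 tilt [-0.0126 -0.0033] F fwd,lat,z -11.3 1.4 4.4 gap 0.191
```

View pics/s12.png

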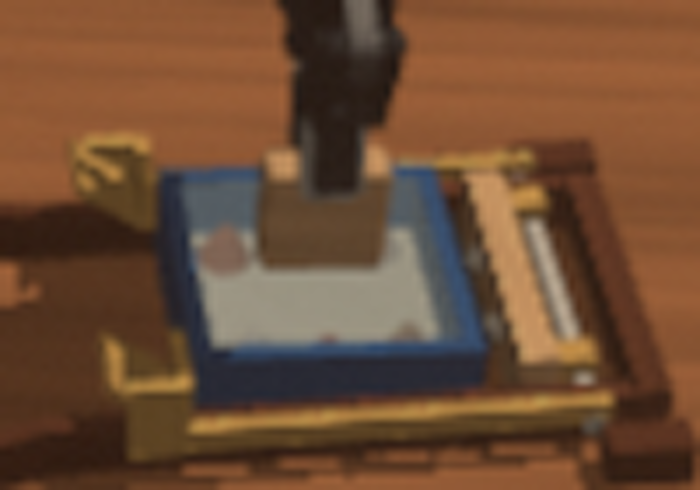

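View pics/t12.png

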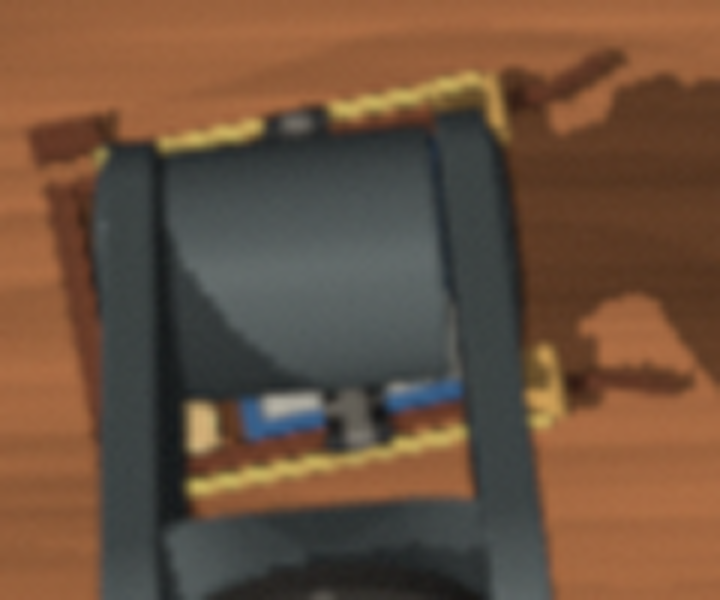

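The catch has dropped: both tooth plates now stand behind the rear wall and the arms slope down. I'll ease the pressure off before opening.

>>> {"method": "servo_tool", "body": {"motion": [[-1,0,0,-0.006,0,0,-1],[-1,0,0,-0.004,0,0,-1],[0,0,0,0,0,0,-1]]}}

```text
t: 13.53
tcp_pos: [0.5688, 0.1477, 0.046]
tool_rot: [0.642, 0.766, -0.001, -0.001]
force: [1.5, -4.1, -0.8]
finger_gap: 0.192
```

```bash
python3 rep.py
```

```text
t 13.5333 cradle x,y mm 8.62 0.57 z 0.046 dyaw -0.0022 tilt [-0.0026 -0.0005] F fwd,lat,z -4.3 -0.8 -0.8 gap 0.192
```

>>> {"method": "servo_tool", "body": {"motion": [[-0.5,0,0.7,0,0,0,-1],[0,0,0.5,0,0,0,-1]]}}

```text
t: 13.7
tcp_pos: [0.5691, 0.1468, 0.0451]
tool_rot: [0.642, 0.767, -0.001, -0.0]
force: [0.2, -4.7, 3.3]
finger_gap: 0.192
```

```bash
python3 rep.py;  python3 - <<'E'
from h import *
from station import manip
s=manip.snapshot("scene"); a=s["frame"][:,:,::-1]; cv2.imwrite('pics/s13.png',cv2.resize(a[170:240,250:350],None,fx=7,fy=7,interpolation=cv2.INTER_CUBIC))
E
```

```text
t 13.7 cradle x,y mm 7.71 0.51 z 0.0451 dyaw -0.0013 tilt [-0.0026 -0.0017] F fwd,lat,z -4.7 0.6 3.3 gap 0.192
```

View pics/s13.png

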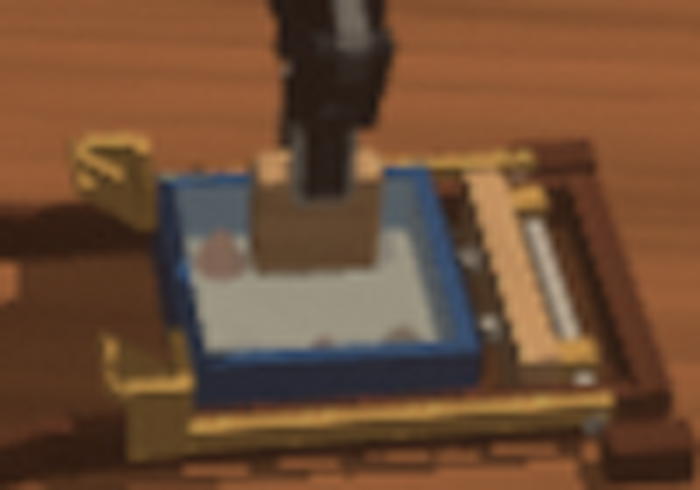

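>>> {"method": "servo_tool", "body": {"motion": [[0,0,0,0,0,0,-0.3],[0,0,0,0,0,0,-0.2],[0,0,0,0,0,0,-0.2],[0,0,0,0,0,0,-0.2]]}}

```text
t: 14.08
tcp_pos: [0.5665, 0.1494, 0.0444]
tool_rot: [0.642, 0.766, -0.002, -0.003]
force: [0.3, 0.5, -0.1]
finger_gap: 0.399
```

```bash
python3 rep.py
```

```text
t 14.0833 cradle x,y mm 10.71 2.54 z 0.0444 dyaw -0.0017 tilt [-0.0075  0.0018] F fwd,lat,z 0.4 -0.4 -0.1 gap 0.399
```

>>> {"method": "servo_tool", "body": {"motion": [[0,1,-5,0,0,0,-0.2],[0,1,-10,0,0,0,-0.2],[0,0,-15,0,0,0,-0.2],[0,0,-15,0,0,0,-0.2],[0,0,-20,0,0,0,-0.2],[0,0,-20,0,0,0,-0.2],[0,0,-20,0,0,0,-0.2],[-20,0,-20,0,0,0,-0.2],[-20,0,-20,0,0,0,-0.2],[-20,0,-10,0,0,0,-0.2],[0,0,0,0,0,0,-0.2],[0,0,0,0,0,0,-0.2]]}}

```text
t: 15.08
tcp_pos: [0.5803, 0.0922, 0.2146]
tool_rot: [0.641, 0.768, 0.0, -0.003]
force: [0.3, 0.1, -1.0]
finger_gap: 0.403
```

```bash
python3 rep.py;  python3 - <<'E'
from h import *
from station import manip
s=manip.snapshot("scene"); a=s["frame"][:,:,::-1]; cv2.imwrite('pics/s14.png',cv2.resize(a[170:240,250:350],None,fx=7,fy=7,interpolation=cv2.INTER_CUBIC))
s=manip.snapshot("wrist"); a=s["frame"][:,:,::-1]; cv2.imwrite('pics/w14.png',a); import pickle; pickle.dump(s,open('w14.pkl','wb'))
s=manip.snapshot("top"); a=s["frame"][:,:,::-1]; cv2.imwrite('pics/t14.png',a)
E
```

```text
t 15.0833 cradle x,y mm -48.06 -0.87 z 0.2146 dyaw 0.0026 tilt [-0.0047  0.0043] F fwd,lat,z 0.0 -0.3 -1.0 gap 0.403
```

View pics/s14.png

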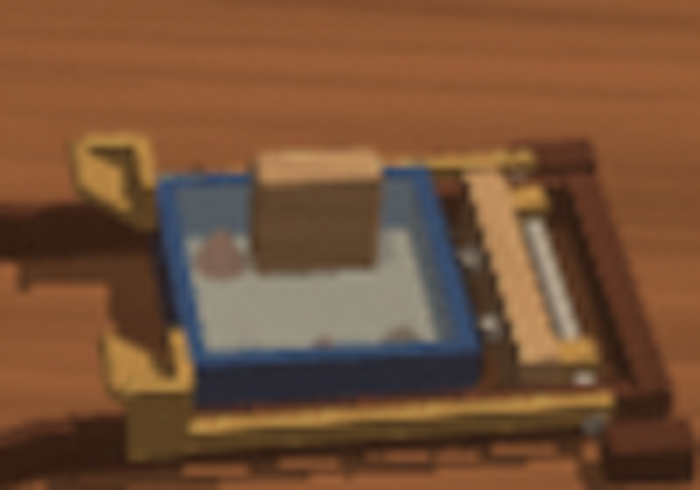

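View pics/w14.png

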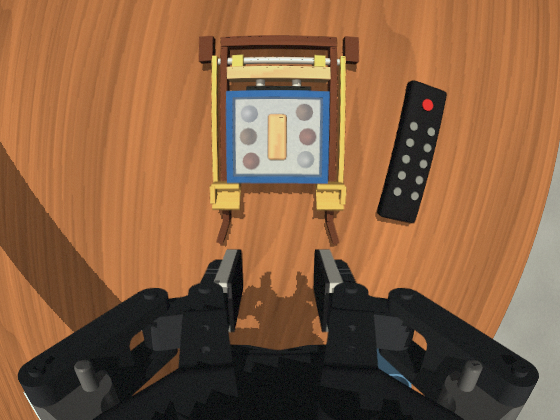

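View pics/t14.png

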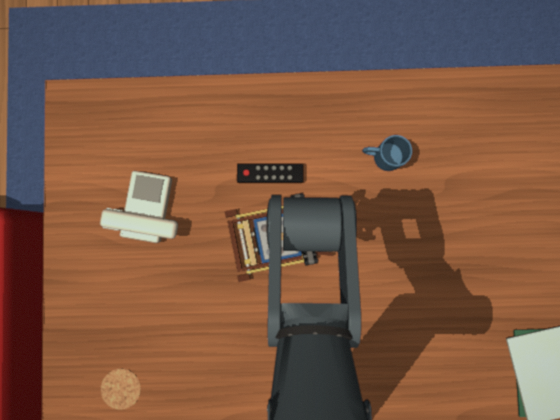

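The teeth are back at the pixels they had at the start: the near one at (265,218) and the far one at (261,190). The catch is therefore fully down, and the bystanders haven't moved.

```bash
python3 -c "
from station import manip
print(manip.sign_off())"
```

```text
the job is handed in; nothing more can be done
None
```

The case is latched in the cradle and I've handed the job in; the clock stood at about 15 s of the 67 s allowed. I gripped it by the handle, slid it nose first along the table and through the mouth so its edge lifted the catch, then pressed it against the buffer until the catch dropped. I eased off, opened the jaws and lifted clear.

**What the last checks showed:**
- **Catch:** both teeth stand behind the case's rear wall. Their positions in the scene picture match the start to within a pixel, so I judged the catch fully down.
- **Forces:** the highest push I read was about 13 N, against the 30 N ramming limit. After release the readings were about zero.
- **Bystanders:** the mug, remote and telephone look unmoved in the top view.

**What did not go cleanly:**
- **Drift on the ramp:** the case drifted about 2.5 mm sideways while lifting the catch, and may have lightly touched a rail before I recentred it. Sideways force stayed around 1 N.
- **Latching point:** the catch had not dropped at the tool position where I expected it, about 4 to 5 mm into the buffer. It fell by about 8 mm of measured tool travel, after the tool had ridden up about 2 mm. I think some of that travel was the arm and grip giving way.
- **Stop setting:** the pictures put it near +9 mm, while the first contact force suggested about +7 mm. I didn't settle the difference.

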